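# Take the check weight off its keeper hook and set it on the scale

### The job

Time for the daily scale check: take the half-kilo check weight off its safety hook by pressing the hook's sprung keeper fully back with the weight's own handle bar, then lifting it out of the hook. Stand the weight upright in the middle of the scale's pan, setting it down gently, and let go. Do not strain the hook or its keeper (10 to 12 N of push is plenty), keep the hand itself off them, and leave the other things on the bench alone.

Things in the scene. Friction and masses are not known exactly. Their poses are not given: they have to be found in the camera images.
- weight_stand: Stand screwed to the bench: grey base plate 146 x 110 x 10 mm, 24 mm square steel post (centre at x = +68 mm), black clamp holding a red plate hook, 10 mm thick, in the x-z plane. Origin on the bench below the hook, z up, x from the hook's front back to its post, y across it. Hook and keeper end below z = 172 mm and reach at most 11 mm either side of the x-z plane.
- hook_mid (a point): A point of the stand, 150 mm above its origin, axes as the stand's. The hook round it: level seat, top at z = 145 mm; riser in front; bill at z = 158 to 165 mm reaching back over the hanging bar, which can slide to and fro under it but not rise. The hook is clamped by hand: its reach d (-9 to +9 mm toward -x) is not measured. Riser's inner face at x = -35 mm - d, bill's end at x = -1 mm - d.
- post_top (a point): Top of the stand's post, 158 mm up, axes as the stand's. Way out: with the keeper on its stop the bar lifts straight up; 22 mm up it is over the bill. The lug of the keeper's pin (down to z = 117 mm) sits in the weight's handle opening, so raise the weight 23 to 33 mm, then draw it forward (-x) 90 mm with the hook in the opening; then it is free. The keeper springs shut behind it.
- check_weight: Half-kilo weight, loose, hanging by its bar at the start. Origin: centre of its underside, z up. Steel body 60 mm across, 26 mm high; rigid handle of two upright flat straps 14 mm wide, 6 mm thick, 56 mm over their outer faces (y = +-28 mm), tops at z = 102 mm, joined by a brass bar 10 mm square along y, axis at z = 95 mm. Opening 44 mm wide, 64 mm high. Grasp across the straps near the bar.
- weight_bar (a point): Middle of the weight's brass handle bar, on its axis, 95 mm above the weight's underside; axes as the weight's.
- scale: Grey parcel scale standing fast on the bench, 178 x 176 mm, display along its front (-x) edge. Origin on the bench under its middle, z up. Its flat aluminium pan, 128 mm (x) x 150 mm (y), has its top at z = 52 mm, centred at x = +18 mm, y = 0; it gives by about 1.6 mm under the weight and comes on its overload stop at 6 mm (18 N).
- pan_centre (a point): Middle of the top of the scale's pan; axes as the scale's, z up.
- label_roll: White label roll standing on end, 62 mm across, 50 mm high, loose bystander. Origin at the centre of its underside.
- tape_roll: Roll of pale clear tape lying flat, 102 mm across, 48 mm high, loose bystander. Origin at the centre of its underside.
- box_bolt: Small blue and white carton 61 x 90 x 46 mm, loose bystander. Origin at the centre of its underside.
- tub_green: Tub with a green screw lid, 66 mm across, 70 mm high, loose bystander. Origin at the centre of its underside.
- keeper_pin (a point): A point of the stand, 124 mm above its origin, at its keeper's pin. Keeper: sprung sheet-steel flap 16 mm wide, closing the gap behind the bill; face at x = -0.5 mm - d. It swings only backward (+x): pushed by the bar it takes about 3 N to start, 6 to 8 N at its firm end stop, where the bar's axis is at x = +6 mm - d and clears the bill by only 2 mm. The stop must be felt, d being unknown.

How it is judged:
By the outcome, as a careful person would: the job done as asked, in the order asked, and still so for the second after the job is handed in, with the robot touching nothing.
It also fails if it takes over 61 s, if anything falls off the work surface, if the arm or the gripper's body presses on something with over 40 N, if the wrist force passes 120 N, or if a joint passes its speed limit or range.

### The arm

A 6-joint arm with a two-finger parallel gripper is mounted at the origin on the work surface; the furniture and walls round the work are solid. World frame = base frame: x ahead of the robot, y to its left, z up, the work surface at z = 0. Lengths are in m, angles in rad, forces in N, time in s.
With the tool pointing down it reaches from about 0.25 to 0.725 m from the base axis. Payload 4 kg.
Tool frame: the origin (TCP) lies midway between the tips of the shut fingers; the grasp point (between the pads) lies 19 mm behind it (bot.grip_point_offset is the distance from the TCP to the grasp point, in m); z points along the fingers, y is the line along which they close (so a half turn about z gives the same grasp; the last joint's range is limited). The gripper opens to 85 mm and grips with 20 to 120 N. Pads are 22 mm wide; open, the fingers measure 114 mm over their backs; the gripper's body (76 mm by 85 mm) begins 54 mm behind the grasp point. The pads swing forward as they close: fully open they stand 13 mm farther back than shut.
Start: joints at [1.18, 0.241, 0.005, 1.335, 0, 1.571], TCP at [0.19, 0.462, 0.231] pointing down, gripper open.
Joint ranges: [-2.72, 2.72], [-1.05, 1.87], [-1.09, 1.28], [-1.99, 2.15], [-1.42, 1.44], [-3.14, 3.14]. Speed limits (rad/s): [2.79, 2.79, 3.14, 3.14, 3.14, 3.14].

### API

Orientations are given as a unit quaternion [x, y, z, w].
In Python, from workcell import bot gives the robot as it stands.
- The arm moves only by the tool step_arm, never from a script. Its argument "targets" is text: rows parted by semicolons, each of 7 numbers parted by spaces: the opening, from -1 (shut) to 1 (fully open), so that 0 is half open, then the shift along the world's x, y, z normalised to -1 to 1, where 1 is 0.5 m, then the turn, a rotation vector about the world's x, y, z normalised to -1 to 1, where 1 is pi/4 rad. In form: gripper x y z wx wy wz; .... A call has 1 to 10 rows; each row is the pose to reach, as a shift and turn from the pose commanded when the call began; what a row does not reach only later rows make up. A row lasts 1/12 s, in which the tool goes at most 41.7 mm and 7.16 degrees, less where a joint would pass 70% of its speed; a pose out of reach is approached as far as the arm can. A call with a number of a shift or a turn outside -1 to 1 is refused whole. A call with a gripper value outside its range is refused whole. The fingers move at their own pace and stop on an object; the grip force is fixed at half the most. Time passes only in rows, so rows that repeat a pose let the fingers close. It gives the time, the measured TCP pose, the force, the opening and the grip force at its end, in the units of the state.
- bot.get_obs(): the state, without advancing time (a new reading comes with each control period).
- bot.camera(name): name is "scene" or "top"; returns the picture (400x640x3 uint8, red, green, blue); there is no depth.
- bot.camera_info(name): a dict with "vertical_fov" (degrees; the focal length in pixels is half the picture's height over the tangent of half this angle, whatever the lens; pixels are square), "cx", "cy" (the principal point, pixels), "pose" (4x4, takes a point from camera to world coordinates). Camera axes: x right, y up, looking along -z (the intrinsics and any distortion apply to the point x, -y, -z); pixel columns grow to the right and rows downward; lengths in m; the calibration is good to about 2 mm. A picture is of the moment at which its call begins. camera_info takes no time and is no camera call.
- bot.job_done(): hands the job in; it is judged then, once.
The state is a dict: "clock": time; "joint_pos": joint angles; "joint_vel": joint speeds; "tau": joint torques, N m; "eef_pos": TCP position; "tool_rot": TCP orientation; "ft_force": force on the tool from outside, world axes, zero at the start; "ft_torque": the same for the moment, N m; "grip_width": finger opening in m; "grasp_force": force on a finger pad.
Only numpy, scipy, OpenCV 4.12 (cv2) and the standard library are available. Lean on these libraries where they do the work, as an engineer would, in place of code of your own. Each camera call takes 0.05 s, during which the arm holds its last target. There are 200 camera calls.

## Working session

There is one attempt and no reset: what is moved stays moved. The work goes in short steps, Python scripts to look and compute and a tool call to move; the robot and the scene stay as the last step left them, time stands still between calls to the robot, and variables do not carry over. Pictures are saved under pics/ and viewed, at most 10 in all, crops included, and the job is handed in when it is done.

Besides the shell and the picture viewer there is one more tool, called by a JSON object that holds its "method" and its "body", one argument or row to a line. step_arm: Moves the arm, as the interface text tells. Scaled input: -1 to 1 covers 0.5 m each way for a shift and pi/4 rad each way for a turn. Its arguments: {"type":"object","properties":{"targets":{"type":"string"}},"required":["targets"]}

```bash
mkdir -p pics; ls; python3 - <<'E'
from workcell import bot
import cv2
for n in ("scene","top"):
    im=bot.camera(n); cv2.imwrite(f"pics/{n}0.png",im[:,:,::-1])
    i=bot.camera_info(n); print(n,{k:(v if k!='pose' else v) for k,v in i.items()})
print(bot.get_obs(), bot.grip_point_offset)
E
```

```text
pics
scene {'vertical_fov': 56.784336262922835, 'cx': 322.37453697756507, 'cy': 200.7140763793062, 'pose': array([[ 0.53276443,  0.35396088, -0.76868313, -0.41930771],
       [-0.8461407 ,  0.23828213, -0.47672585, -0.53891723],
       [ 0.01442115,  0.90439666,  0.42644895,  0.59570175],
       [ 0.        ,  0.        ,  0.        ,  1.        ]])}
top {'vertical_fov': 57.853756547819366, 'cx': 326.31603556219005, 'cy': 193.22308358300353, 'pose': array([[-0.01324594,  0.99889343, -0.04512712,  0.37158891],
       [-0.99988837, -0.01354413, -0.00630837, -0.01090111],
       [-0.00691259,  0.04503852,  0.99896133,  1.42511366],
       [ 0.        ,  0.        ,  0.        ,  1.        ]])}
{'clock': 0.1, 'joint_pos': array([ 1.18001649e+00,  2.41319504e-01,  3.82580794e-03,  1.33520709e+00,
       -1.60033446e-07,  1.57079244e+00]), 'joint_vel': array([ 0.00063821, -0.00277243,  0.00423727, -0.00081012,  0.00033281,
       -0.0004185 ]), 'tau': array([ 4.31797753e-04, -3.73138797e+01,  2.53009468e+01,  1.08180955e-02,
        3.37463860e-05,  9.40315431e-06]), 'eef_pos': array([0.19023214, 0.46176556, 0.2304984 ]), 'tool_rot': array([ 1.94147056e-01,  9.80971974e-01, -9.34125332e-04, -1.84797701e-04]), 'ft_force': array([-0.14912188,  1.01326814,  0.49264265]), 'ft_torque': array([ 0.01392327, -0.02690347, -0.01180028]), 'grasp_force': 0.0, 'grip_width': 0.08518844466253692} 0.0187
```

View pics/scene0.png

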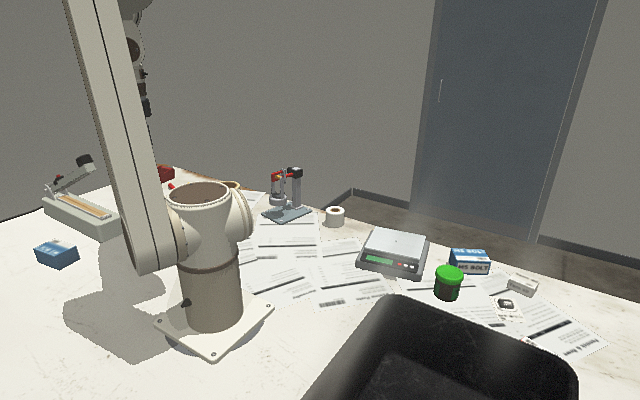

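View pics/top0.png

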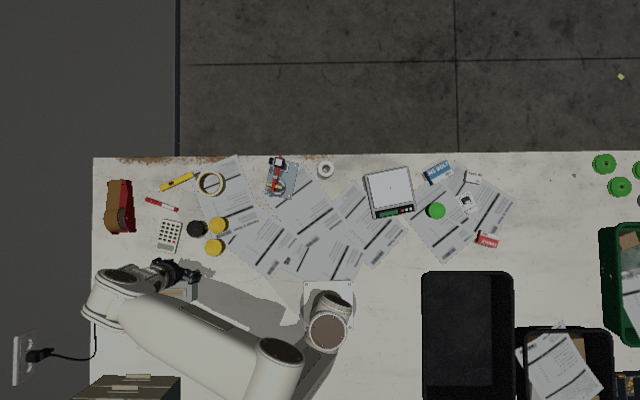

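The top view shows the stand at about (280,178), the scale at (388,193), the label roll at (326,169), and the tub at (436,210). I'll enlarge these for measuring.

```bash
python3 - <<'E'
import cv2,numpy as np
t=cv2.imread("pics/top0.png"); s=cv2.imread("pics/scene0.png")
def c(im,x,y,w,h,k):
    o=cv2.resize(im[y:y+h,x:x+w],None,fx=k,fy=k,interpolation=cv2.INTER_CUBIC)
    for i in range(0,w,10):
        cv2.putText(o,str(x+i),(i*k,8),0,.3,(0,0,255),1); cv2.line(o,(i*k,10),(i*k,14),(0,0,255),1)
    for j in range(0,h,10):
        cv2.putText(o,str(y+j),(0,j*k+3),0,.3,(255,0,0),1); cv2.line(o,(20,j*k),(25,j*k),(255,0,0),1)
    return o
a=np.hstack([c(t,258,148,50,50,8),c(t,358,160,66,66,6)[:400,:396]])
b=np.hstack([c(s,255,160,66,66,6)[:396,:396],c(s,350,220,100,66,4)])
w=796;b=cv2.copyMakeBorder(b,0,0,0,max(0,w-b.shape[1]),0) if 0 else b
cv2.imwrite("pics/c1.png",a); 
b1=c(s,258,160,60,66,9)
cv2.imwrite("pics/c2.png",b1)
E
```

```text
Traceback (most recent call last):
ValueError: all the input array dimensions except for the concatenation axis must match exactly, but along dimension 0, the array at index 0 has size 400 and the array at index 1 has size 396
```

```bash
python3 - <<'E'
import cv2,numpy as np
t=cv2.imread("pics/top0.png"); s=cv2.imread("pics/scene0.png")
def c(im,x,y,w,h,k):
    o=cv2.resize(im[y:y+h,x:x+w],None,fx=k,fy=k,interpolation=cv2.INTER_CUBIC)
    for i in range(0,w,10):
        cv2.putText(o,str(x+i),(i*k,8),0,.3,(0,0,255),1); cv2.line(o,(i*k,10),(i*k,14),(0,0,255),1)
    for j in range(0,h,10):
        cv2.putText(o,str(y+j),(0,j*k+3),0,.3,(255,0,0),1); cv2.line(o,(20,j*k),(25,j*k),(255,0,0),1)
    return o
cv2.imwrite("pics/c1.png",np.hstack([c(t,258,148,50,54,8),c(t,358,160,66,72,6)[:,:396]]))
cv2.imwrite("pics/c2.png",c(s,258,160,60,66,9))
E
```

```text
(no output)
```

View pics/c1.png

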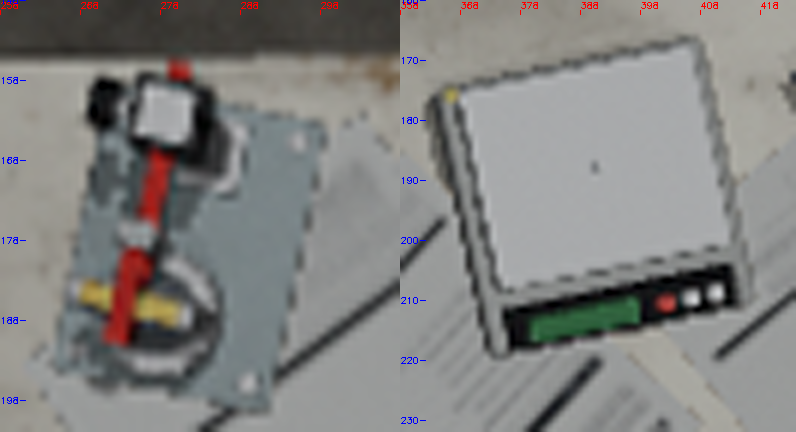

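View pics/c2.png

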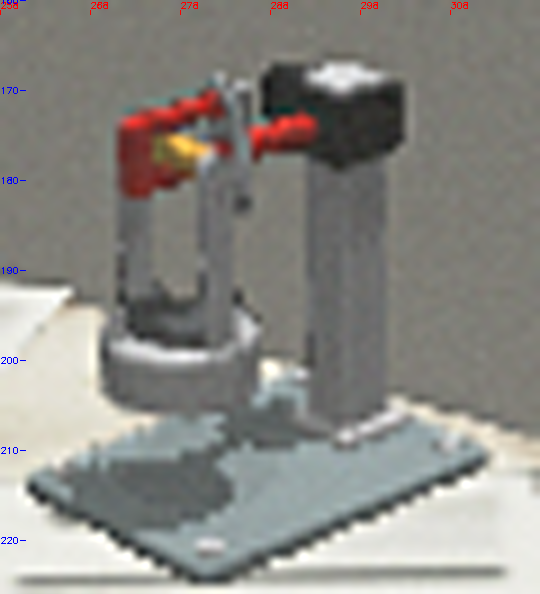

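The crops show the base-plate corners, the post top at (278.8,162.0) in top, and the strap tops at about (267.5,184) and (281.1,187.4). The pan centre mark is at about (390.3,188). Next I'll fit the poses to these.

```bash
cat > h.py <<'E'
import numpy as np
from workcell import bot
def K(n):
    i=bot.camera_info(n); return 200/np.tan(np.radians(i["vertical_fov"]/2)),i["cx"],i["cy"],i["pose"]
def proj(n,P):
    f,cx,cy,T=K(n); c=(np.asarray(P)-T[:3,3])@T[:3,:3]
    return np.stack([cx+f*c[...,0]/-c[...,2], cy-f*c[...,1]/-c[...,2]],-1)
def ray(n,u,v,z):
    f,cx,cy,T=K(n); d=T[:3,:3]@np.array([(u-cx)/f,-(v-cy)/f,-1]); o=T[:3,3]
    return o+d*(z-o[2])/d[2]
E
python3 - <<'E'
from h import *
from scipy.optimize import least_squares
h=lambda x,y,k,x0,y0:(x0+x/k-.5,y0+y/k-.5)
t=lambda x,y:h(x,y,8,258,148); s=lambda x,y:h(x,y,9,258,160); p=lambda x,y:h(x-400,y,6,358,160)
for q,m,z in [("post",t(166,112),.158),("strapL",t(76,288),.157),("strapR",t(185,315),.157),("billfront",t(117,345),.165)]:
    print(q,ray("top",*m,z).round(4))
print("post scene",ray("scene",*s(345,76),.158).round(4))
obs=[("top",t(166,112),'p'),("scene",s(345,76),'p'),("top",t(323,122),'FR'),("top",t(268,410),'BR'),("top",t(62,370),'BL'),("scene",s(28,485),'BL'),("scene",s(205,580),'BR'),("scene",s(488,455),'FR')]
def pts(v,k):
    x,y,a,c=v
    L={'p':(.068,0,.158),'FR':(c+.073,-.055,.01),'BR':(c-.073,-.055,.01),'BL':(c-.073,.055,.01)}[k]
    return np.array([x+np.cos(a)*L[0]-np.sin(a)*L[1],y+np.sin(a)*L[0]+np.cos(a)*L[1],L[2]])
F=lambda v:np.concatenate([proj(n,pts(v,k))-m for n,m,k in obs])
r=least_squares(F,[.4,.15,-.2,.02],loss='soft_l1'); print("stand",r.x.round(4),"\n",F(r.x).reshape(-1,2).round(1))
for o in ("top","scene"):
    G=lambda v:np.concatenate([proj(n,pts(v,k))-m for n,m,k in obs if n==o])
    print(o,least_squares(G,r.x).x.round(4))
C=[ray("top",*p(*c),.052) for c in [(455,92),(697,42),(735,250),(505,293)]]
C=np.array(C); print("pan",C.round(4),C.mean(0).round(4),"mark",ray("top",*p(594,168),.052).round(4))
print("sides",[np.linalg.norm(C[i]-C[i-1]).round(4) for i in range(4)], "yaw",np.degrees(np.arctan2(*(C[0]-C[3])[[1,0]])),np.degrees(np.arctan2(*(C[1]-C[2])[[1,0]])))
E
```

```text
post [0.543  0.1649 0.158 ]
strapL [0.4659 0.2052 0.157 ]
strapR [0.4534 0.1573 0.157 ]
billfront [0.4402 0.1861 0.165 ]
post scene [0.5406 0.1648 0.158 ]
stand [ 0.4758  0.1788 -0.1974  0.0201] 
 [[-0.2  0.1]
 [ 0.2 -0.2]
 [ 0.4  0.2]
 [ 0.3  0.7]
 [-1.5  0.5]
 [-0.5 -0.8]
 [ 0.7 -0.5]
 [ 0.8 -0.7]]
top [ 0.4762  0.178  -0.1892  0.0213]
scene [ 0.4725  0.1773 -0.2036  0.0196]
pan [[ 0.5016 -0.1566  0.052 ]
 [ 0.5312 -0.3106  0.052 ]
 [ 0.399  -0.3314  0.052 ]
 [ 0.3738 -0.1858  0.052 ]] [ 0.4514 -0.2461  0.052 ] mark [ 0.4521 -0.2436  0.052 ]
sides [np.float64(0.131), np.float64(0.1568), np.float64(0.1338), np.float64(0.1478)] yaw 12.8824866907776 8.976590073461715
```

{"method": "step_arm", "body": {
  "targets": "1 0.539 -0.561 0 0 0 0.24;1 0.539 -0.561 0 0 0 0.24;1 0.539 -0.561 0 0 0 0.24;1 0.539 -0.561 0 0 0 0.24;1 0.539 -0.561 0 0 0 0.24;1 0.539 -0.561 0 0 0 0.24;1 0.539 -0.561 0 0 0 0.24;1 0.539 -0.561 0 0 0 0.24;1 0.539 -0.561 0 0 0 0.24;1 0.539 -0.561 0 0 0 0.24"
}}

```text
clock: 0.93
eef_pos: [0.4625, 0.1782, 0.2308]
tool_rot: [0.103, 0.995, -0.001, 0.0]
ft_force: [-0.1, 0.9, -0.0]
grip_width: 0.0852
grasp_force: 0.0
```

{"method": "step_arm", "body": {
  "targets": "1 0 0 0 0 0 0;1 0 0 0 0 0 0;1 0 0 0 0 0 0;1 0 0 0 0 0 0"
}}

```text
clock: 1.27
eef_pos: [0.459, 0.1826, 0.2311]
tool_rot: [0.1, 0.995, -0.0, -0.0]
ft_force: [-0.5, 0.3, -0.5]
grip_width: 0.0852
grasp_force: 0.0
```

```bash
python3 - <<'E'
from h import *
import cv2
s=bot.camera("scene");t=bot.camera("top")
k=lambda im,x,y:cv2.resize(im[y:y+80,x:x+65],None,fx=6,fy=6,interpolation=cv2.INTER_CUBIC)
cv2.imwrite("pics/d1.png",np.hstack([k(s,255,145),k(t,255,145)])[:,:,::-1])
E
```

```text
(no output)
```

View pics/d1.png

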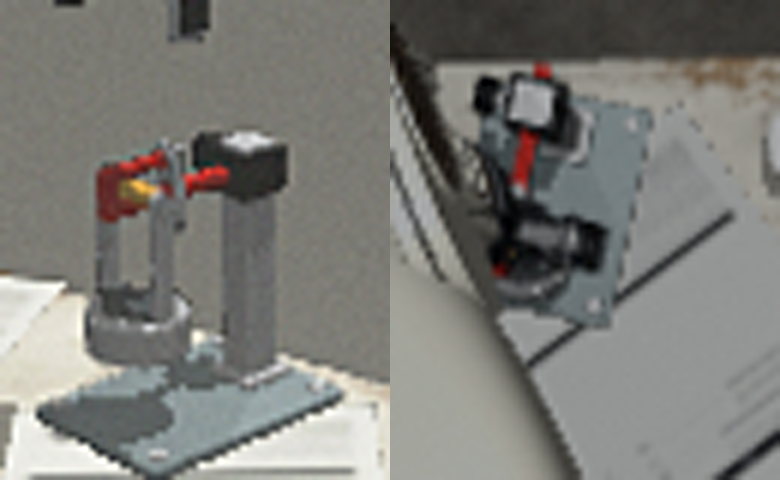

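The scene view shows the near finger tip at about (286,151), with the near strap top at about (282,176). The top view shows the gripper above the hook. I'll cross-check the strap with the scene camera.

```bash
python3 - <<'E'
from h import *
print(proj("scene",np.array([[.4534,.1573,.157],[.4659,.2052,.157],[.459,.1826,.24]])).round(1))
print(ray("scene",255+152/6,145+192/6,.150), bot.get_obs()["eef_pos"])
E
```

```text
[[281.8 176.4]
 [272.6 172.3]
 [275.7 149.8]]
[0.46075895 0.16931261 0.15      ] [0.45913376 0.18282307 0.23134393]
```

{"method": "step_arm", "body": {
  "targets": "1 0 -0.002 -0.06 0 0 0;1 0 -0.002 -0.11 0 0 0;1 0 -0.002 -0.14 0 0 0;1 0 -0.002 -0.17 0 0 0;1 0 -0.002 -0.19 0 0 0;1 0 -0.002 -0.21 0 0 0;1 0 -0.002 -0.21 0 0 0;1 0 -0.002 -0.21 0 0 0"
}}

```text
clock: 2.03
eef_pos: [0.4597, 0.1811, 0.1263]
tool_rot: [0.101, 0.995, -0.0, -0.0]
ft_force: [0.1, 0.3, 1.0]
grip_width: 0.0853
grasp_force: 0.0
```

{"method": "step_arm", "body": {
  "targets": "-1 0 0 0 0 0 0;-1 0 0 0 0 0 0;-1 0 0 0 0 0 0;-1 0 0 0 0 0 0;-1 0 0 0 0 0 0;-1 0 0 0 0 0 0;-1 0 0 0 0 0 0"
}}

```text
clock: 2.62
eef_pos: [0.461, 0.1816, 0.1279]
tool_rot: [0.101, 0.995, 0.001, 0.001]
ft_force: [-1.6, 2.0, 6.4]
grip_width: 0.0551
grasp_force: 63.2
```

{"method": "step_arm", "body": {
  "targets": "-1 0 0 0.003 0 0 0;-1 0 0 0.003 0 0 0;-1 0 0 0.003 0 0 0;-1 0 0 0.003 0 0 0"
}}

```text
clock: 2.95
eef_pos: [0.4599, 0.1806, 0.128]
tool_rot: [0.101, 0.995, -0.0, -0.0]
ft_force: [-1.3, -0.3, 1.3]
grip_width: 0.055
grasp_force: 64.7
```

{"method": "step_arm", "body": {
  "targets": "-1 0 0 0.003 0 0 0;-1 0 0 0.003 0 0 0;-1 0 0 0.003 0 0 0;-1 0 0 0.003 0 0 0"
}}

```text
clock: 3.28
eef_pos: [0.4594, 0.1805, 0.1285]
tool_rot: [0.101, 0.995, -0.0, -0.001]
ft_force: [-0.9, -0.6, -4.6]
grip_width: 0.055
grasp_force: 64.1
```

{"method": "step_arm", "body": {
  "targets": "-1 0.004 -0.0008 0 0 0 0;-1 0.008 -0.0016 0 0 0 0;-1 0.012 -0.0024 0 0 0 0;-1 0.016 -0.0032 0 0 0 0;-1 0.016 -0.0032 0 0 0 0;-1 0.016 -0.0032 0 0 0 0;-1 0.016 -0.0032 0 0 0 0"
}}

```text
clock: 3.87
eef_pos: [0.4679, 0.1791, 0.1293]
tool_rot: [0.101, 0.995, -0.0, -0.0]
ft_force: [-1.2, -0.8, -5.2]
grip_width: 0.0549
grasp_force: 64.1
```

{"method": "step_arm", "body": {
  "targets": "-1 0.003 -0.0006 0 0 0 0;-1 0.006 -0.0012 0 0 0 0;-1 0.006 -0.0012 0 0 0 0;-1 0.006 -0.0012 0 0 0 0;-1 0.006 -0.0012 0 0 0 0"
}}

```text
clock: 4.28
eef_pos: [0.4709, 0.1786, 0.1293]
tool_rot: [0.101, 0.995, -0.0, -0.0]
ft_force: [-0.2, -0.3, -5.3]
grip_width: 0.0547
grasp_force: 64.1
```

{"method": "step_arm", "body": {
  "targets": "-1 0.003 -0.0006 0 0 0 0;-1 0.006 -0.0012 0 0 0 0;-1 0.006 -0.0012 0 0 0 0;-1 0.006 -0.0012 0 0 0 0;-1 0.006 -0.0012 0 0 0 0"
}}

```text
clock: 4.7
eef_pos: [0.474, 0.178, 0.1293]
tool_rot: [0.101, 0.995, 0.0, -0.0]
ft_force: [0.1, -0.5, -4.2]
grip_width: 0.0546
grasp_force: 64.1
```

{"method": "step_arm", "body": {
  "targets": "-1 0.003 -0.0006 0 0 0 0;-1 0.006 -0.0012 0 0 0 0;-1 0.006 -0.0012 0 0 0 0;-1 0.006 -0.0012 0 0 0 0;-1 0.006 -0.0012 0 0 0 0"
}}

```text
clock: 5.12
eef_pos: [0.477, 0.1774, 0.1293]
tool_rot: [0.101, 0.995, -0.0, -0.0]
ft_force: [-0.3, -0.2, -4.1]
grip_width: 0.055
grasp_force: 64.1
```

{"method": "step_arm", "body": {
  "targets": "-1 0.002 -0.0004 0 0 0 0;-1 0.004 -0.0008 0 0 0 0;-1 0.004 -0.0008 0 0 0 0;-1 0.004 -0.0008 0 0 0 0;-1 0.004 -0.0008 0 0 0 0"
}}

```text
clock: 5.53
eef_pos: [0.4786, 0.1771, 0.1292]
tool_rot: [0.101, 0.995, 0.0, -0.0]
ft_force: [-2.5, 0.9, -4.1]
grip_width: 0.0545
grasp_force: 64.1
```

{"method": "step_arm", "body": {
  "targets": "-1 0.003 -0.0006 0 0 0 0;-1 0.006 -0.0012 0 0 0 0;-1 0.006 -0.0012 0 0 0 0;-1 0.006 -0.0012 0 0 0 0;-1 0.006 -0.0012 0 0 0 0"
}}

```text
clock: 5.95
eef_pos: [0.4816, 0.1764, 0.1292]
tool_rot: [0.101, 0.995, -0.0, -0.0]
ft_force: [-3.2, 0.4, -5.2]
grip_width: 0.0548
grasp_force: 64.1
```

{"method": "step_arm", "body": {
  "targets": "-1 0.003 -0.0006 0 0 0 0;-1 0.006 -0.0012 0 0 0 0;-1 0.006 -0.0012 0 0 0 0;-1 0.006 -0.0012 0 0 0 0;-1 0.006 -0.0012 0 0 0 0"
}}

```text
clock: 6.37
eef_pos: [0.4845, 0.1757, 0.129]
tool_rot: [0.101, 0.995, -0.0, -0.001]
ft_force: [-4.5, 0.7, -4.1]
grip_width: 0.055
grasp_force: 64.0
```

{"method": "step_arm", "body": {
  "targets": "-1 0.002 -0.0004 0 0 0 0;-1 0.004 -0.0008 0 0 0 0;-1 0.004 -0.0008 0 0 0 0;-1 0.004 -0.0008 0 0 0 0;-1 0.004 -0.0008 0 0 0 0"
}}

```text
clock: 6.78
eef_pos: [0.486, 0.1754, 0.1288]
tool_rot: [0.101, 0.995, -0.0, -0.001]
ft_force: [-5.3, 2.1, -4.7]
grip_width: 0.0552
grasp_force: 64.1
```

{"method": "step_arm", "body": {
  "targets": "-1 0.002 -0.0004 0 0 0 0;-1 0.002 -0.0004 0 0 0 0;-1 0.002 -0.0004 0 0 0 0;-1 0.002 -0.0004 0 0 0 0"
}}

```text
clock: 7.12
eef_pos: [0.4867, 0.1753, 0.1286]
tool_rot: [0.101, 0.995, -0.0, -0.001]
ft_force: [-5.8, 1.2, -4.9]
grip_width: 0.0545
grasp_force: 64.2
```

{"method": "step_arm", "body": {
  "targets": "-1 0.002 -0.0004 0 0 0 0;-1 0.002 -0.0004 0 0 0 0;-1 0.002 -0.0004 0 0 0 0;-1 0.002 -0.0004 0 0 0 0"
}}

```text
clock: 7.45
eef_pos: [0.4874, 0.1751, 0.1285]
tool_rot: [0.101, 0.995, -0.0, -0.002]
ft_force: [-7.2, 1.6, -5.2]
grip_width: 0.0548
grasp_force: 64.3
```

{"method": "step_arm", "body": {
  "targets": "-1 0.002 -0.0004 0 0 0 0;-1 0.002 -0.0004 0 0 0 0;-1 0.002 -0.0004 0 0 0 0;-1 0.002 -0.0004 0 0 0 0"
}}

```text
clock: 7.78
eef_pos: [0.4882, 0.1749, 0.1283]
tool_rot: [0.101, 0.995, -0.0, -0.002]
ft_force: [-7.1, 1.8, -5.9]
grip_width: 0.0546
grasp_force: 64.3
```

{"method": "step_arm", "body": {
  "targets": "-1 0.002 -0.0004 0 0 0 0;-1 0.002 -0.0004 0 0 0 0;-1 0.002 -0.0004 0 0 0 0;-1 0.002 -0.0004 0 0 0 0"
}}

```text
clock: 8.12
eef_pos: [0.4889, 0.1747, 0.1282]
tool_rot: [0.101, 0.995, -0.0, -0.002]
ft_force: [-7.4, 2.0, -6.2]
grip_width: 0.0547
grasp_force: 64.4
```

{"method": "step_arm", "body": {
  "targets": "-1 0.002 -0.0004 0 0 0 0;-1 0.002 -0.0004 0 0 0 0;-1 0.002 -0.0004 0 0 0 0;-1 0.002 -0.0004 0 0 0 0"
}}

```text
clock: 8.45
eef_pos: [0.4896, 0.1745, 0.1281]
tool_rot: [0.101, 0.995, -0.0, -0.003]
ft_force: [-6.5, 2.1, -5.6]
grip_width: 0.0547
grasp_force: 64.5
```

{"method": "step_arm", "body": {
  "targets": "-1 0.001 -0.0002 0 0 0 0;-1 0.001 -0.0002 0 0 0 0;-1 0.001 -0.0002 0 0 0 0;-1 0.001 -0.0002 0 0 0 0"
}}

```text
clock: 8.78
eef_pos: [0.4898, 0.1745, 0.128]
tool_rot: [0.101, 0.995, -0.0, -0.003]
ft_force: [-8.9, 2.8, -5.7]
grip_width: 0.0547
grasp_force: 64.5
```

{"method": "step_arm", "body": {
  "targets": "-1 0.001 -0.0002 0 0 0 0;-1 0.001 -0.0002 0 0 0 0;-1 0.001 -0.0002 0 0 0 0"
}}

```text
clock: 9.03
eef_pos: [0.49, 0.1744, 0.128]
tool_rot: [0.101, 0.995, -0.0, -0.003]
ft_force: [-8.8, 2.7, -4.7]
grip_width: 0.0547
grasp_force: 64.5
```

{"method": "step_arm", "body": {
  "targets": "-1 0 0 0 0 0 0;-1 0 0 0 0 0 0"
}}

```text
clock: 9.2
eef_pos: [0.49, 0.1744, 0.128]
tool_rot: [0.101, 0.995, -0.0, -0.003]
ft_force: [-9.6, 3.2, -5.1]
grip_width: 0.0548
grasp_force: 64.5
```

{"method": "step_arm", "body": {
  "targets": "-1 0.001 -0.0002 0 0 0 0;-1 0.001 -0.0002 0 0 0 0;-1 0.001 -0.0002 0.003 0 0 0;-1 0.001 -0.0002 0.006 0 0 0;-1 0.001 -0.0002 0.006 0 0 0;-1 0.001 -0.0002 0.006 0 0 0"
}}

```text
clock: 9.7
eef_pos: [0.492, 0.174, 0.1317]
tool_rot: [0.101, 0.995, -0.0, -0.002]
ft_force: [-7.5, 2.5, -5.1]
grip_width: 0.055
grasp_force: 65.4
```

{"method": "step_arm", "body": {
  "targets": "-1 0 0 0.004 0 0 0;-1 0 0 0.008 0 0 0;-1 0 0 0.008 0 0 0;-1 0 0 0.008 0 0 0"
}}

```text
clock: 10.03
eef_pos: [0.4928, 0.174, 0.136]
tool_rot: [0.101, 0.995, -0.0, -0.001]
ft_force: [-5.9, 1.1, -4.3]
grip_width: 0.0549
grasp_force: 65.4
```

{"method": "step_arm", "body": {
  "targets": "-1 0 0 0.005 0 0 0;-1 0 0 0.01 0 0 0;-1 0 0 0.01 0 0 0;-1 0 0 0.01 0 0 0"
}}

```text
clock: 10.37
eef_pos: [0.4936, 0.1739, 0.1414]
tool_rot: [0.101, 0.995, -0.0, 0.0]
ft_force: [-3.1, 1.1, -4.6]
grip_width: 0.0548
grasp_force: 65.4
```

{"method": "step_arm", "body": {
  "targets": "-1 0 0 0.008 0 0 0;-1 0 0 0.016 0 0 0;-1 0 0 0.022 0 0 0;-1 0 0 0.027 0 0 0;-1 0 0 0.027 0 0 0;-1 0 0 0.027 0 0 0"
}}

```text
clock: 10.87
eef_pos: [0.4947, 0.1742, 0.1555]
tool_rot: [0.101, 0.995, 0.0, 0.001]
ft_force: [-0.6, -0.4, -4.8]
grip_width: 0.0545
grasp_force: 65.4
```

{"method": "step_arm", "body": {
  "targets": "-1 -0.02 0.004 0 0 0 0;-1 -0.04 0.008 0 0 0 0;-1 -0.06 0.012 0 0 0 0;-1 -0.06 0.012 0 0 0 0;-1 -0.06 0.012 0 0 0 0"
}}

```text
clock: 11.28
eef_pos: [0.4625, 0.1803, 0.1549]
tool_rot: [0.1, 0.995, -0.0, -0.0]
ft_force: [0.5, 0.6, -4.5]
grip_width: 0.0548
grasp_force: 65.4
```

{"method": "step_arm", "body": {
  "targets": "-1 -0.02 0.004 0 0 0 0;-1 -0.04 0.008 0 0 0 0;-1 -0.06 0.012 0 0 0 0;-1 -0.08 0.016 0 0 0 0;-1 -0.10 0.02 0 0 0 0;-1 -0.12 0.024 0 0 0 0;-1 -0.14 0.028 0 0 0 0;-1 -0.14 0.028 0 0 0 0;-1 -0.14 0.028 0 0 0 0"
}}

```text
clock: 12.03
eef_pos: [0.3931, 0.1943, 0.155]
tool_rot: [0.1, 0.995, 0.0, 0.0]
ft_force: [0.5, -0.5, -5.2]
grip_width: 0.0546
grasp_force: 65.4
```

```bash
python3 - <<'E'
from h import *
import cv2
s=bot.camera("scene");t=bot.camera("top")
k=lambda im,x,y:cv2.resize(im[y:y+95,x:x+65],None,fx=6,fy=6,interpolation=cv2.INTER_CUBIC)
cv2.imwrite("pics/d2.png",np.hstack([k(s,235,135),k(t,258,145)])[:,:,::-1])
E
```

```text
(no output)
```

View pics/d2.png

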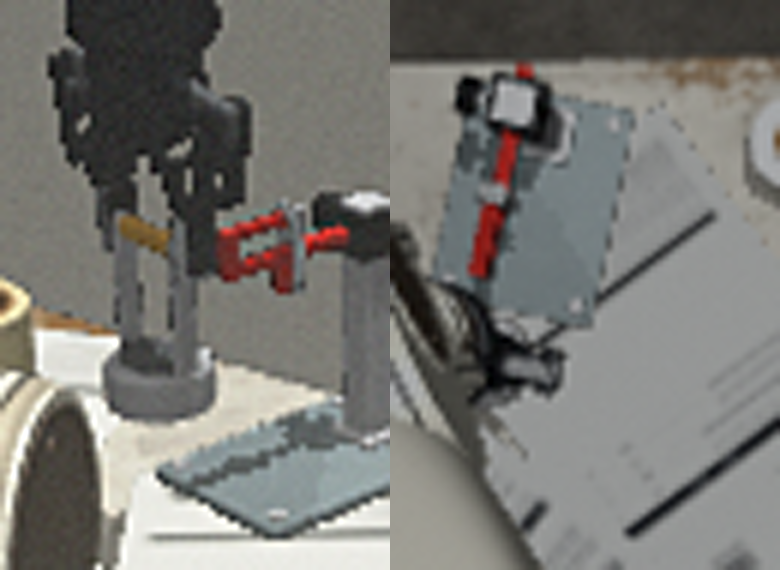

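The weight hangs upright in the fingers, clear of the hook: body centre at about (261.5,195) and bar at about (259,174) in scene. The keeper is closed behind it. Next I'll refine the pan centre and the weight's offset in the hand.

```bash
python3 - <<'E'
from h import *
import cv2
from scipy.optimize import least_squares
print("body",ray("scene",261.0,194.8,.108),"bar",ray("scene",258.7,173.3,.177))
t=cv2.imread("pics/top0.png"); s=cv2.imread("pics/scene0.png")
def quad(im,seed,tol):
    g=cv2.GaussianBlur(cv2.cvtColor(im,cv2.COLOR_BGR2GRAY),(3,3),0); m=np.zeros((402,642),np.uint8)
    cv2.floodFill(g,m,seed,255,tol,tol,cv2.FLOODFILL_MASK_ONLY|cv2.FLOODFILL_FIXED_RANGE)
    m=cv2.morphologyEx(m[1:-1,1:-1],cv2.MORPH_OPEN,np.ones((3,3)))
    c=max(cv2.findContours(m,0,1)[0],key=cv2.contourArea); M=cv2.moments(c)
    return cv2.contourArea(c),(M["m10"]/M["m00"],M["m01"]/M["m00"]),cv2.boundingRect(c)
for n,im,sd in (("top",t,(385,185)),("scene",s,(394,242))):
    for tol in (10,16,22):
        a,c,b=quad(im,sd,tol); print(n,tol,a,np.round(c,1),b,ray(n,*c,.052).round(4))
print(proj("scene",[.4521,-.2436,.052]),proj("scene",[.4514,-.2461,.052]))
E
```

```text
body [0.38802945 0.19181901 0.108     ] bar [0.39423774 0.20147212 0.177     ]
top 10 1135.5 [390.1 187.3] (369, 169, 43, 38) [ 0.4529 -0.2447  0.052 ]
top 16 1176.0 [390.2 187.3] (369, 169, 44, 38) [ 0.453  -0.2451  0.052 ]
top 22 1214.5 [390.3 187.5] (369, 168, 44, 40) [ 0.4522 -0.2452  0.052 ]
scene 10 976.5 [398.4 241.9] (371, 227, 53, 31) [ 0.4507 -0.2521  0.052 ]
scene 16 1111.0 [396.  242.1] (366, 227, 59, 31) [ 0.4462 -0.2469  0.052 ]
scene 22 1130.0 [396. 242.] (366, 227, 59, 31) [ 0.4463 -0.2468  0.052 ]
[395.68069197 240.78937447] [396.42200995 241.15586289]
```

{"method": "step_arm", "body": {
  "targets": "-1 0 -0.005 0.02 0 0 0;-1 0 -0.02 0.04 0 0 0;-1 0 -0.045 0.06 0 0 0;-1 0 -0.08 0.06 0 0 0;-1 0.005 -0.12 0.06 0 0 0;-1 0.012 -0.16 0.06 0 0 0;-1 0.02 -0.2 0.06 0 0 0;-1 0.028 -0.24 0.06 0 0 0;-1 0.036 -0.28 0.06 0 0 0;-1 0.044 -0.32 0.06 0 0 0"
}}

```text
clock: 12.97
eef_pos: [0.4162, 0.0324, 0.1855]
tool_rot: [0.101, 0.995, -0.0, 0.001]
ft_force: [1.4, 0.3, -6.0]
grip_width: 0.0548
grasp_force: 65.4
```

{"method": "step_arm", "body": {
  "targets": "-1 0.008 -0.04 0 0 0 0;-1 0.016 -0.08 0 0 0 0;-1 0.024 -0.12 0 0 0 0;-1 0.032 -0.16 0 0 0 0;-1 0.04 -0.2 0 0 0 0;-1 0.046 -0.24 0 0 0 0;-1 0.052 -0.28 0 0 0 0;-1 0.058 -0.32 0 0 0 0;-1 0.062 -0.36 0 0 0 0;-1 0.066 -0.4 0 0 0 0"
}}

```text
clock: 13.8
eef_pos: [0.4487, -0.1679, 0.1853]
tool_rot: [0.101, 0.995, -0.0, 0.0]
ft_force: [1.3, 0.4, -4.2]
grip_width: 0.055
grasp_force: 65.4
```

{"method": "step_arm", "body": {
  "targets": "-1 0.003 -0.04 0 0 0 0;-1 0.005 -0.08 0 0 0 0;-1 0.006 -0.11 0 0 0 0;-1 0.007 -0.135 0 0 0 0;-1 0.007 -0.15 0 0 0 0;-1 0.007 -0.157 0 0 0 0;-1 0.007 -0.159 0 0 0 0;-1 0.007 -0.159 0 0 0 0;-1 0.007 -0.159 0 0 0 0;-1 0.007 -0.159 0 0 0 0"
}}

```text
clock: 14.63
eef_pos: [0.452, -0.2446, 0.1848]
tool_rot: [0.1, 0.995, 0.0, -0.0]
ft_force: [0.2, 0.4, -4.3]
grip_width: 0.0545
grasp_force: 65.4
```

```bash
python3 - <<'E'
from h import *
import cv2
s=bot.camera("scene")
cv2.imwrite("pics/d3.png",cv2.resize(s[150:280,345:455],None,fx=4.5,fy=4.5,interpolation=cv2.INTER_CUBIC)[:,:,::-1])
E
```

```text
(no output)
```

View pics/d3.png

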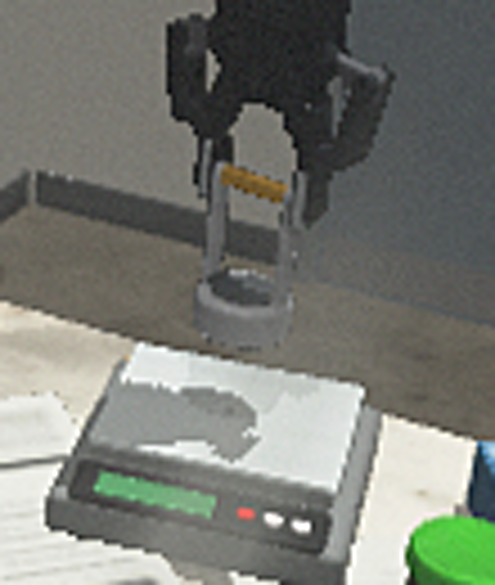

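The weight hangs upright over the pan, with its body rim centre at about (399,215). I'll check the offset while lowering it to about 10 mm above the pan.

```bash
python3 - <<'E'
from h import *
print(proj("scene",np.array([[.452,-.2446,.138],[.452,-.2446,.207]])), ray("scene",345+244/4.5-.4,150+290/4.5-.4,.138), ray("scene",345+253/4.5-.4,150+184/4.5-.4,.207))
E
```

```text
[[399.14381862 213.74574989]
 [401.83600934 190.47671846]] [ 0.44982971 -0.24453422  0.138     ] [ 0.45041299 -0.24239693  0.207     ]
```

{"method": "step_arm", "body": {
  "targets": "-1 0 0 -0.02 0 0 0;-1 0 0 -0.04 0 0 0;-1 0 0 -0.06 0 0 0;-1 0 0 -0.08 0 0 0;-1 0 0 -0.09 0 0 0;-1 0 0 -0.098 0 0 0;-1 0 0 -0.1 0 0 0;-1 0 0 -0.1 0 0 0;-1 0 0 -0.1 0 0 0"
}}

```text
clock: 15.43
eef_pos: [0.4523, -0.2456, 0.1351]
tool_rot: [0.101, 0.995, -0.0, 0.0]
ft_force: [0.1, 0.3, -5.1]
grip_width: 0.0549
grasp_force: 65.3
```

{"method": "step_arm", "body": {
  "targets": "-1 0 0 -0.004 0 0 0;-1 0 0 -0.008 0 0 0;-1 0 0 -0.011 0 0 0;-1 0 0 -0.014 0 0 0;-1 0 0 -0.014 0 0 0;-1 0 0 -0.014 0 0 0"
}}

```text
clock: 15.93
eef_pos: [0.4519, -0.2453, 0.1277]
tool_rot: [0.101, 0.995, 0.0, -0.0]
ft_force: [-0.7, -0.4, -5.4]
grip_width: 0.0548
grasp_force: 65.4
```

{"method": "step_arm", "body": {
  "targets": "-1 0 0 -0.001 0 0 0;-1 0 0 -0.002 0 0 0;-1 0 0 -0.003 0 0 0;-1 0 0 -0.003 0 0 0;-1 0 0 -0.003 0 0 0"
}}

```text
clock: 16.35
eef_pos: [0.4519, -0.2454, 0.1263]
tool_rot: [0.101, 0.995, 0.0, -0.0]
ft_force: [0.8, -0.4, -4.1]
grip_width: 0.0549
grasp_force: 65.4
```

{"method": "step_arm", "body": {
  "targets": "-1 0 0 -0.001 0 0 0;-1 0 0 -0.002 0 0 0;-1 0 0 -0.002 0 0 0;-1 0 0 -0.002 0 0 0"
}}

```text
clock: 16.68
eef_pos: [0.4519, -0.2454, 0.1252]
tool_rot: [0.101, 0.995, 0.0, -0.0]
ft_force: [-0.6, -0.1, -5.3]
grip_width: 0.0545
grasp_force: 65.4
```

{"method": "step_arm", "body": {
  "targets": "-1 0 0 -0.001 0 0 0;-1 0 0 -0.002 0 0 0;-1 0 0 -0.002 0 0 0;-1 0 0 -0.002 0 0 0"
}}

```text
clock: 17.02
eef_pos: [0.452, -0.2454, 0.1245]
tool_rot: [0.101, 0.995, -0.0, 0.0]
ft_force: [-0.9, 0.8, -3.0]
grip_width: 0.0548
grasp_force: 65.6
```

{"method": "step_arm", "body": {
  "targets": "-1 0 0 -0.001 0 0 0;-1 0 0 -0.002 0 0 0;-1 0 0 -0.002 0 0 0;-1 0 0 -0.002 0 0 0"
}}

```text
clock: 17.35
eef_pos: [0.4521, -0.2455, 0.1237]
tool_rot: [0.101, 0.995, -0.0, 0.0]
ft_force: [-0.5, 0.6, -0.5]
grip_width: 0.0546
grasp_force: 65.9
```

{"method": "step_arm", "body": {
  "targets": "-1 0 0 -0.001 0 0 0;-1 0 0 -0.001 0 0 0;-1 0 0 -0.001 0 0 0"
}}

```text
clock: 17.6
eef_pos: [0.4521, -0.2455, 0.1231]
tool_rot: [0.101, 0.995, -0.0, 0.0]
ft_force: [-1.4, 0.4, 1.1]
grip_width: 0.0548
grasp_force: 66.1
```

{"method": "step_arm", "body": {
  "targets": "0.6 0 0 0 0 0 0;0.6 0 0 0 0 0 0;1 0 0 0 0 0 0;1 0 0 0 0 0 0;1 0 0 0 0 0 0;1 0 0 0 0 0 0;1 0 0 0 0 0 0"
}}

```text
clock: 18.18
eef_pos: [0.452, -0.2454, 0.1228]
tool_rot: [0.101, 0.995, -0.0, 0.0]
ft_force: [1.0, -0.3, 0.6]
grip_width: 0.0854
grasp_force: 0.0
```

{"method": "step_arm", "body": {
  "targets": "1 0 0 0.02 0 0 0;1 0 0 0.05 0 0 0;1 0 0 0.1 0 0 0;1 0 0 0.16 0 0 0;1 0 0 0.22 0 0 0;1 0 0 0.28 0 0 0;1 0 0 0.3 0 0 0;1 0 0 0.3 0 0 0;1 0 0 0.3 0 0 0"
}}

```text
clock: 18.93
eef_pos: [0.4521, -0.2455, 0.2731]
tool_rot: [0.101, 0.995, -0.0, 0.001]
ft_force: [0.3, 0.5, -0.1]
grip_width: 0.0852
grasp_force: 0.0
```

```bash
python3 - <<'E'
from h import *
import cv2
s=bot.camera("scene");t=bot.camera("top")
k=lambda im,x,y:cv2.resize(im[y:y+100,x:x+100],None,fx=4,fy=4,interpolation=cv2.INTER_CUBIC)
cv2.imwrite("pics/d4.png",np.hstack([k(s,350,190),k(t,345,140)])[:,:,::-1])
print(proj("scene",np.array([[.4515,-.245,.0764],[.4515,-.245,.145]])))
E
```

```text
[[396.93754299 233.51361203]
 [399.48058051 211.55413999]]
```

View pics/d4.png

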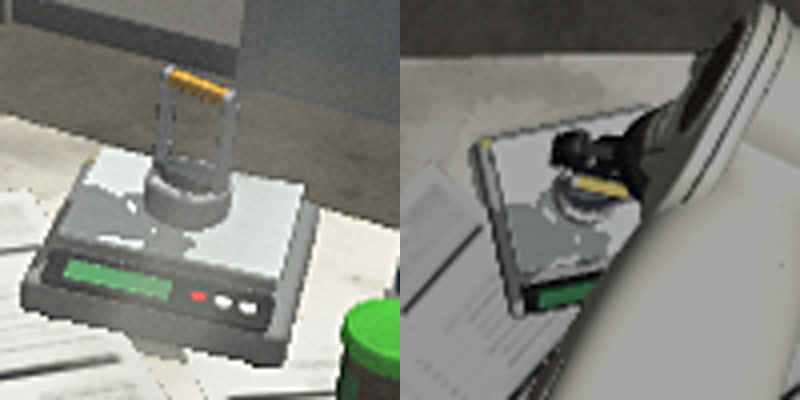

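The weight stands upright in the middle of the pan. Its rim centre is at about (397,234) in scene, as predicted. The hand is clear of it.

```bash
python3 -c "
from workcell import bot
print(bot.job_done())"
```

```text
the job is handed in; nothing more can be done
None
```

The check weight is off its hook and standing upright in the middle of the scale's pan, released with the hand clear. The job was handed in at about 19 s, with push on the keeper reading about 10 N at most; the hand-in returned no verdict.

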